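Weigh the tall can with the switch under the console lip

TASK

Weigh the tallest can: stand it upright in the middle of the scale's plate, setting it down gently, and let go. With the can standing there, push the scale's record switch fully in and keep it in for a moment; it is a bar hidden under the front lip of the console, reached from below. Then stand the can upright in the free near half of the cardboard tray, again set down gently, leave the other goods where they are, and do not lean hard on the scale.

Things in the scene. Friction and masses are not known exactly. Their poses are not given: they have to be found in the camera images.
- tall_mid (a point): Centre (half-way up) of the tallest can, a slim steel can with a plain paper label, 54 mm in diameter and 130 mm tall, about 0.25 to 0.5 kg, standing on the table to the robot's left in a row with two shorter, wider cans; its place in the row changes. Its z axis is the can's axis, up.
- scale: Fixed bench scale; origin on the table at the unit's middle. Its front (-x side) faces roughly the robot's right; its y points roughly to the robot, z up. The weighing plate is at +y, the console at -y, farther from the robot: a grey column 130 mm wide (y -150 to -20 mm), x 50 to 120 mm, with a lip on top jutting out in front to x = -10 mm and a sloping display up to 210 mm high.
- plate (a point): Centre of the top of the weighing plate, a 150 mm square of steel, 50 mm above the table, at (30, 85) mm in the scale's x, y; axes as the scale.
- lip_edge (a point): Middle of the lower front edge of the console's lip, 170 mm above the table; the lip is 15 mm thick and 130 mm wide, the space under it open to the front and sides. A small steel rivet on top of the lip, 16 mm behind its edge, marks where the switch lies below. Axes as the scale.
- switch_bar (a point): Centre of the record switch: a round black bar along the scale's y, 16 mm in diameter, 68 mm long, at rest 18 mm behind the lip's edge and 38 mm below its underside (132 mm above the table). Axes as the scale. Fingers pointing down and to the scale's +x, tilted 30 to 45 degrees from vertical, clear the lip and push it with their upper flank near the tips; upright fingers strike the lip.
- switch (a joint): Travel of the record switch: 0 at rest, 0.008 m at its stop. It slides inward and up, along (0.766, 0, 0.643) in the scale's axes (40 degrees above level). Its spring pushes back with 1.3 N at first and 4 N at the stop and returns it when let go.
- tray: Fixed open cardboard tray to the robot's right, 240 mm (its x) by 180 mm (its y), 70 mm high, walls and floor 4 mm; origin under its centre, z up. Two short cans stand in its far (+x) half.
- free_half (a point): Middle of the free near half of the tray, on its floor (4 mm above the table), 55 mm to the -x side of the tray's centre; axes as the tray.
- medium: Bystander can in the row, 66 mm in diameter, 95 mm tall; origin at the centre of its underside.
- short: Bystander can in the row, 74 mm in diameter, 70 mm tall; origin at the centre of its underside.
- packed_a: Can already in the tray's far half, left, 66 mm in diameter, 66 mm tall; origin at the centre of its underside.
- packed_b: Can already in the tray's far half, right, 66 mm in diameter, 66 mm tall; origin at the centre of its underside.
- jar: Bystander glass jar, 72 mm in diameter, 110 mm tall, at the far left; origin at the centre of its underside.
- tape: Bystander roll of clear tape lying flat between scale and tray, 90 mm in diameter, 48 mm high; origin at the centre of its underside.
Not all that is in view belongs to the job. Leave any turquoise look-alike of the part that bears tall_mid alone.

How it is judged:
On the way, in this order (a step that is already met when the one before it is completed fails the run):
1. the tall can stands upright and released on the scale's plate, its axis within 55 mm of the plate's centre (horizontal distance between tall_mid and plate below 0.055 m and z of tall_mid in the frame of plate between 0.055 and 0.075 m and angle between tall_mid's own z axis and vertical below 0.1 rad and contact force between the fingers and tall below 0.1 N and linear speed of tall below 0.02 m/s), for 0.2 s.
2. the record switch is pushed in by more than 6 mm for 0.2 s while the tall can stands released on the plate (all of step 1 and value of joint switch above 0.006 m), for 0.2 s.
At the end, for the whole second after the job is handed in: The tall can stands upright (within 0.1 rad), released and at rest on the floor of the tray, its axis in the near half; the switch is back out (under 2 mm) (x of tall_mid in the frame of tray between -0.1 and 0 m and y of tall_mid in the frame of tray between -0.075 and 0.075 m and z of tall_mid in the frame of tray between 0.06 and 0.078 m and angle between tall_mid's own z axis and vertical below 0.1 rad and contact force between the fingers and tall below 0.1 N and linear speed of tall below 0.02 m/s and value of joint switch below 0.002 m); the robot touches nothing.
It fails at once if a bystander is shifted by more than 30 mm or tipped by more than 0.4 rad (distance of any of medium, short, packed_a, packed_b, jar, tape from where it was at the start of the episode above 0.03 m or angle between any of medium, short, packed_a, packed_b, jar, tape's own z axis and vertical above 0.4 rad).
It fails at once if the robot pushes on the scale with more than 40 N (contact force between any of the arm, the fingers and scale above 40 N).
It fails at once if the tall can is dropped or banged down (over 60 N on the scale or the tray) (contact force between tall and scale above 60 N or contact force between tall and tray above 60 N).
It fails at once if the tall can is knocked over (angle between tall_mid's own z axis and vertical above 0.7 rad).
It also fails if it takes over 72 s, if anything falls off the work surface, if the arm or the gripper's body presses on something with over 40 N, if the wrist force passes 120 N, or if a joint passes its speed limit or range.

ROBOT

A 6-joint arm with a two-finger parallel gripper is mounted at the origin on the work surface. World frame = base frame: x ahead of the robot, y to its left, z up, the work surface at z = 0. Lengths are in m, angles in rad, forces in N, time in s.
With the tool pointing down it reaches from about 0.325 to 0.775 m from the base axis. Payload 5.5 kg.
Tool frame: the origin (TCP) lies between the finger pads; the fingertips stand 8 mm ahead of it and the grasp point (between the pads) lies 11 mm behind it (tcp_to_tips is the distance from the TCP to the fingertips, in m); z points along the fingers, y is the line along which they close (so a half turn about z gives the same grasp; the last joint's range is limited). The gripper opens to 88 mm and grips with 3 to 60 N. Pads are 20 mm wide; open, the fingers measure 115 mm over their backs; the gripper's body (75 mm by 178 mm) begins 61 mm behind the grasp point.
Start: joints at [-1.257, 0.091, 1.231, -0, 1.82, -0.057], TCP at [0.217, -0.559, 0.231] pointing down, gripper open.
Joint ranges: [-2.87, 2.87], [-0.86, 2.18], [0.17, 2.46], [-1.51, 4.65], [0.06, 2.69], [-2.65, 2.65]. Speed limits (rad/s): [2.57, 2.57, 3.01, 3.14, 3.14, 3.14].

INTERFACE

Orientations are given as a unit quaternion [w, x, y, z].
In Python, from bench import * gives the robot as it stands. Calls block until the motion is done:
- move_to(position, orientation): joint-space move of the TCP to a pose.
- move_l(position, speed=0.15, orientation=None): straight line of the TCP; orientation=None keeps the orientation; speed is the mean speed in m/s.
- movej(angles): joint-space move.
- gripper_open() and close(): open the fingers fully, or close them until they stop; the grip force is fixed at half the most.
- hold(seconds).
- inverse_kinematics(position, orientation): joint angles nearest the present ones, or None.
- state(): the state.
- get_image(name): name is "scene" or "side" or "wrist"; returns a dict with "frame" (420x560x3 uint8, blue, green, red), "depth" (420x560 float32, m along the optical axis (not along the pixel's ray), 0 where there is no reading), "camera_matrix" (3x3 intrinsics, pixels), "view" (4x4, takes a point from world to camera coordinates). Camera axes: x right, y up, looking along -z (the intrinsics and any distortion apply to the point x, -y, -z); pixel columns grow to the right and rows downward; lengths in m; the calibration is good to about 2 mm. A picture is of the moment at which its call begins.
A pose or a line that the arm cannot do raises IKError and nothing moves.
- job_done(): hands the job in; it is judged then, once.
The state is a dict: "time": time; "joint_pos": joint angles; "dq": joint speeds; "joint_torque": joint torques, N m; "ee_pos": TCP position; "ee_rot": TCP orientation; "ft_force": force on the tool from outside, world axes, zero at the start; "moment": the same for the moment, N m; "finger_gap": finger opening in m; "finger_force": force on a finger pad.
Only numpy, scipy, OpenCV 4.12 (cv2) and the standard library are available. Lean on these libraries where they do the work, as an engineer would, in place of code of your own. Each camera call takes 0.05 s, during which the arm holds its last target. There are 200 camera calls.

## Working session

There is one attempt and no reset: what is moved stays moved. The work goes in short steps, each a Python script; the robot and the scene stay as the last script left them, time stands still between calls to the robot, and variables do not carry over. Pictures are saved under pics/ and viewed, at most 10 in all, crops included, and the job is handed in when it is done.

```bash
ls; mkdir -p pics; cat > h.py <<'E'
from bench import *
import numpy as np, cv2
from scipy.spatial.transform import Rotation as R
def pts(im):
    """world xyz per pixel from depth"""
    d=im["depth"].astype(float);K=np.array(im["camera_matrix"]);V=np.array(im["view"])
    v,u=np.mgrid[:d.shape[0],:d.shape[1]]
    c=np.stack([(u-K[0,2])/K[0,0]*d,-(v-K[1,2])/K[1,1]*d,-d],-1)
    W=(c-V[:3,3])@V[:3,:3]
    W[d<=0]=np.nan
    return W
def quat(Rm):
    q=R.from_matrix(Rm).as_quat();return [q[3],q[0],q[1],q[2]]
def tool(z,y):
    z=np.array(z,float);z/=np.linalg.norm(z);y=np.array(y,float);y-=z*(y@z);y/=np.linalg.norm(y)
    return quat(np.stack([np.cross(y,z),y,z],1))
E
python3 - <<'E'
from h import *
ims={}
for n in("scene","side"):
    im=get_image(n);ims[n]=im;cv2.imwrite(f"pics/{n}0.png",im["frame"]);np.savez(f"pics/{n}0.npz",**im)
    print(n,np.round(im["camera_matrix"],1).tolist(),np.round(im["view"],3).tolist(),(im["depth"]>0).mean(), [k for k in im])
print(state())
E
```

```text
pics
scene [[449.3, 0.0, 279.7], [0.0, 449.3, 213.4], [0.0, 0.0, 1.0]] [[0.502, 0.865, 0.008, -0.279], [-0.683, 0.39, 0.618, 0.24], [0.532, -0.316, 0.786, -1.668], [0.0, 0.0, 0.0, 1.0]] 0.9960671768707483 ['frame', 'depth', 'camera_matrix', 'view']
side [[451.9, 0.0, 276.9], [0.0, 451.9, 217.8], [0.0, 0.0, 1.0]] [[-0.878, -0.477, -0.024, 0.442], [0.271, -0.539, 0.797, -0.214], [-0.394, 0.694, 0.603, -0.966], [0.0, 0.0, 0.0, 1.0]] 0.9955867346938776 ['frame', 'depth', 'camera_matrix', 'view']
{'time': 0.1, 'joint_pos': array([-1.25669453e+00,  9.18309376e-02,  1.23176309e+00, -1.39539977e-05,
        1.81980603e+00, -5.67013639e-02]), 'dq': array([ 1.17415489e-03, -1.97736892e-03, -1.78875641e-03,  1.31019164e-03,
        6.92042722e-05,  2.94535177e-04]), 'joint_torque': array([ 3.52173716e-03, -4.47855699e+01, -4.07572031e+01,  7.01064407e-02,
        2.83875363e-02, -1.22345405e-04]), 'ee_pos': array([ 0.21733381, -0.55898469,  0.22959293]), 'ee_rot': array([-8.95355186e-04,  9.82862217e-01,  1.84339486e-01, -1.22692636e-04]), 'ft_force': array([-0.85659781,  0.14582445,  0.64025222]), 'moment': array([-0.00747883, -0.03459422,  0.0017553 ]), 'finger_force': 0.0, 'finger_gap': 0.08792375126191934}
```

View pics/scene0.png

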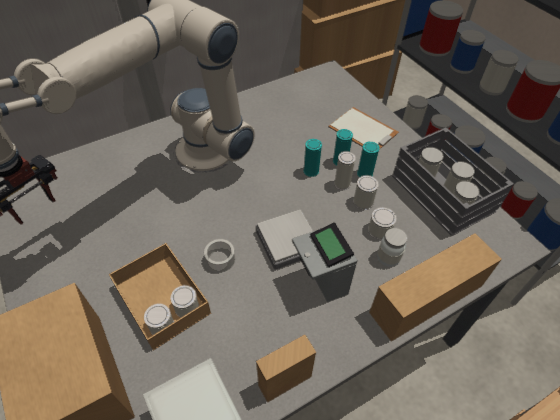

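View pics/side0.png

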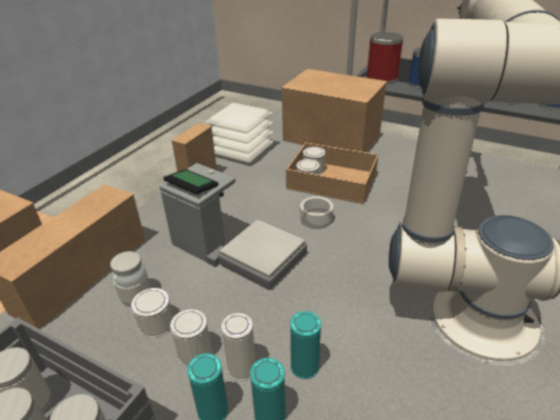

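Scene view, possible targets: the grey-white can at (345,170) in the row with the medium (367,192) and short (382,222), and turquoise look-alikes at (313,158), (343,147) and (369,158). The jar is at (394,243). I choose the grey-white can at (345,170), which is (238,345) in the side view. The scale plate is at (287,235), the lip at (310,255), the tray at (160,293) and the tape at (219,256).

```bash
cat > m.py <<'E'
from h import *
for n in("scene","side"):
    im=dict(np.load(f"pics/{n}0.npz"));W=pts(im);hsv=cv2.cvtColor(im["frame"],cv2.COLOR_BGR2HSV)
    teal=(abs(hsv[...,0].astype(int)-88)<12)&(hsv[...,1]>120)
    def comps(lo,hi,box,extra=None,minpx=40):
        m=(W[...,2]>lo)&(W[...,2]<hi)&(W[...,0]>box[0])&(W[...,0]<box[1])&(W[...,1]>box[2])&(W[...,1]<box[3])
        if extra is not None:m&=extra
        k,l,s,c=cv2.connectedComponentsWithStats(m.astype(np.uint8))
        for i in range(1,k):
            if s[i,4]<minpx: continue
            P=W[l==i];r=cv2.minAreaRect((P[:,:2]*1000).astype(np.float32))
            cc,rad=cv2.minEnclosingCircle((P[:,:2]*1000).astype(np.float32))
            print("  px",c[i].round(),s[i,4],"z",np.nanmedian(P[:,2]).round(4),"rect",np.round(r[0],1),np.round(r[1],1),round(r[2],1),"circ",np.round(cc,1),round(rad,1))
    full=(0.15,.9,-.6,.75)
    for nm,lo,hi,ex in(("tall.13",.122,.138,~teal),("teal.13",.122,.138,teal),("med.095",.088,.1,None),("short.07",.064,.076,None),("plate.05",.044,.056,None),("lip.185",.176,.194,None),("jar.11",.104,.117,None)):
        print(n,nm);comps(lo,hi,full,ex)
E
python3 m.py
```

```text
scene tall.13
  px [456. 168.] 1008 z 0.1315 rect [601.4 617.1] [210.2 303.8] 89.9 circ [601.8 617.1] 179.9
  px [238. 153.] 76 z 0.1308 rect [199.   57.1] [ 33.9 121.6] 5.8 circ [188.5  56. ] 61.2
  px [432. 155.] 249 z 0.1261 rect [522.3 596.6] [65.3 70. ] 16.3 circ [524.  597.3] 37.1
  px [346. 158.] 177 z 0.1293 rect [396.5 343.3] [54.7 55.6] 4.8 circ [397.  344.8] 31.2
  px [462. 170.] 272 z 0.1264 rect [623.5 636.8] [70.3 66.8] 87.9 circ [621.9 634.8] 37.5
  px [467. 190.] 301 z 0.1263 rect [692.7 586.8] [67.9 68. ] 2.2 circ [692.5 585.1] 38.9
  px [340. 276.] 79 z 0.13 rect [752.5  72.5] [71.3 21.2] 65.1 circ [743.   76.9] 35.6
  px [385. 300.] 75 z 0.1303 rect [865.8 128.4] [ 4.2 67.2] 88.9 circ [865.8 128.4] 33.6
  px [107. 395.] 163 z 0.1301 rect [ 707.2 -537.6] [ 61.7 169. ] 66.0 circ [ 694.7 -565.5] 84.5
  px [188. 387.] 595 z 0.1277 rect [ 838.9 -401.5] [165.  121.7] 89.9 circ [ 838.  -401.1] 100.1
scene teal.13
  px [344. 135.] 154 z 0.1284 rect [302.  400.2] [53.9 57.1] 20.9 circ [302.4 402.9] 30.9
  px [313. 145.] 158 z 0.1284 rect [291.9 282.6] [50.5 57.7] 56.9 circ 
[... 12148 characters left out ...]
 z 0.1103 rect [382.9 358.9] [52.9 21.7] 38.6 circ [389.6 350.5] 26.5
  px [ 56. 355.] 432 z 0.1111 rect [620.6 527.7] [264.1  42.9] 10.1 circ [616.9 548.5] 132.0
  px [305. 340.] 139 z 0.1105 rect [280.4 302. ] [51.9 20.3] 23.6 circ [284.5 292.7] 26.0
  px [ 20. 379.] 220 z 0.1115 rect [664.9 588.9] [23.4 65. ] 2.7 circ [676.6 589.4] 32.5
  px [207. 386.] 158 z 0.1104 rect [381.8 455.2] [54.2 24.4] 45.5 circ [390.5 446.7] 27.1
  px [268. 392.] 146 z 0.1108 rect [289.2 419.9] [51.9 20. ] 31.0 circ [294.2 411.6] 25.9
  px [138. 408.] 110 z 0.1116 rect [450.5 542.1] [43.3  3.6] 88.8 circ [451.  542.1] 21.7
  px [ 33. 411.] 91 z 0.1125 rect [595.1 619.1] [ 6.6 36. ] 38.5 circ [597.5 621. ] 18.0
```

```bash
python3 - <<'E'
import cv2,numpy as np
a=cv2.imread("pics/scene0.png");s=cv2.imread("pics/side0.png")
A=cv2.resize(a[120:270,250:420],(400,353),interpolation=3);B=cv2.resize(s[150:290,140:310],(400,353),interpolation=3)
cv2.imwrite("pics/crop0.png",np.hstack([A,B]))
E
```

```text
(no output)
```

View pics/crop0.png

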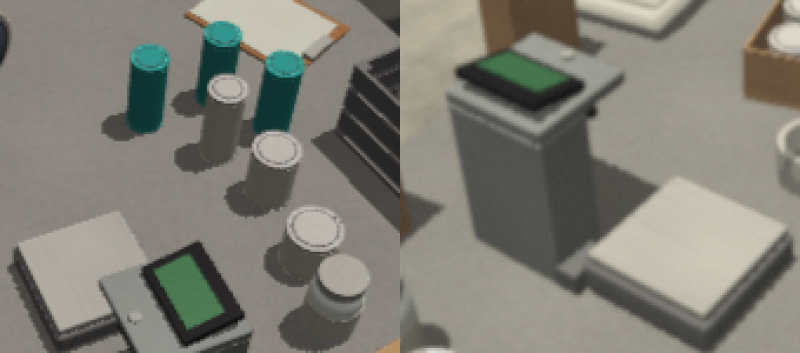

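Row order seen in the crop: the tall can is nearest the robot, then medium, short and jar. It is plain grey, and the three teal ones are look-alikes. The rivet is at about scene px (306.5,255). The two views agree to about 4 mm, so I'll average them.

```bash
cat >> h.py <<'E'
tall=np.array([.395,.345]);plate=np.array([.5145,.0533]);th=np.radians(82.7)
u=np.array([np.cos(th),np.sin(th),0]);v=np.array([-np.sin(th),np.cos(th),0]);ez=np.array([0,0,1.])
O=np.r_[plate,0]-.03*u-.085*v
S=lambda x,y,z:O+x*u+y*v+z*ez
bar=S(.008,-.085,.132)
tn=np.radians(6.7);tray=np.array([.505,-.359]);free=tray-.055*np.array([np.cos(tn),np.sin(tn)])
def down(deg): a=np.radians(deg);return tool([0,0,-1],[np.cos(a),np.sin(a),0])
a=np.radians(40);d=np.sin(a)*u-np.cos(a)*ez;n=np.cos(a)*u+np.sin(a)*ez
E
python3 - <<'E'
from h import *
im=dict(np.load("pics/scene0.npz"));W=pts(im);V=im["view"];K=im["camera_matrix"]
print("rivet",W[253:258,305:309].reshape(-1,3).mean(0).round(4),"exp",S(.006,-.085,.185).round(4),"bar",bar.round(4),"free",free.round(4))
im=dict(np.load("pics/side0.npz"));W2=pts(im)
print("edge px->", )
f=lambda p,o:(lambda q:None if q is None else np.round(q,2).tolist())(inverse_kinematics(list(p),o))
for z in(.089,.25):
  print("tall",f([*tall,z],down(45)),"plate",f([*plate,z+.05],down(82.7)),"tray",f([*free,z+.004],down(30)))
for sg in(1,-1):
  o=tool(d,sg*v)
  for k,p in(("push",bar-.010*n),("pre",bar-.06*n),("above",bar-.06*n-.12*d)):print(sg,k,np.round(p,3),f(p,o))
E
```

```text
rivet [0.6809 0.0059 0.1864] exp [0.6801 0.0079 0.185 ] bar [0.6803 0.0099 0.132 ] free [ 0.4504 -0.3654]
edge px->
tall [0.65, -0.09, 1.67, -0.0, 1.57, -0.13] plate [0.04, -0.13, 1.61, -0.0, 1.66, -1.41] tray [-0.74, 0.05, 1.51, -0.0, 1.57, -1.26]
tall [0.65, -0.11, 1.39, -0.0, 1.86, -0.13] plate [0.04, -0.11, 1.3, -0.0, 1.94, -1.41] tray [-0.74, 0.04, 1.24, -0.0, 1.86, -1.26]
1 push [0.679 0.002 0.126] None
1 pre [ 0.674 -0.036  0.093] None
1 above [ 0.665 -0.112  0.185] None
-1 push [0.679 0.002 0.126] [-0.37, 0.36, 1.25, 0.68, 1.69, -0.21]
-1 pre [ 0.674 -0.036  0.093] [-0.42, 0.4, 1.26, 0.67, 1.69, -0.28]
-1 above [ 0.665 -0.112  0.185] [-0.53, 0.42, 1.07, 0.67, 1.89, -0.26]
```

Rivet and sizes agree to about 2 mm, so I'll go for the grasp.

```bash
python3 - <<'E'
from h import *
p=state()["ee_pos"]
move_l([p[0],p[1],.36],.3)
move_to([*tall,.30],down(45))
move_l([*tall,.16],.25)
im=get_image("wrist");cv2.imwrite("pics/w1.png",im["frame"]);W=pts(im)
hsv=cv2.cvtColor(im["frame"],cv2.COLOR_BGR2HSV)
m=(W[...,2]>.120)&(W[...,2]<.14)&(np.hypot(W[...,0]-tall[0],W[...,1]-tall[1])<.045)&(hsv[...,1]<90)
P=W[m];print(m.sum(),np.nanmedian(P,0), [np.round(q,4) for q in cv2.minEnclosingCircle((P[:,:2]).astype(np.float32))])
print(state()["time"],state()["ee_pos"])
E
```

```text
5924 [0.39162524 0.3473232  0.13054089] [array([0.3933, 0.3454]), np.float64(0.0284)]
4.6667 [0.39586639 0.34548557 0.16245895]
```

View pics/w1.png

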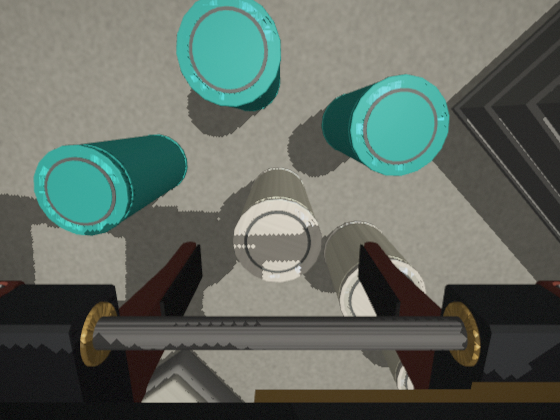

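The wrist view shows the plain can at (277,240), centred between the fingers, with the teal cans and the medium can clear. Measured at (0.393,0.345), as expected.

```bash
python3 - <<'E'
from h import *
move_l([.394,.345,.089],.12)
close();s=state();print(s["finger_gap"],s["finger_force"])
move_l([.394,.345,.25],.2)
s=state();print(s["finger_gap"],s["ft_force"],s["time"])
move_l([*plate,.27],.3,down(82.7))
move_l([*plate,.155],.15)
f0=state()["ft_force"]
for z in np.arange(.150,.128,-.0015):
    move_l([*plate,z],.03);s=state();
    if (s["ft_force"]-f0)[2]>1.5: break
print("set",z,s["ee_pos"],s["ft_force"]-f0)
gripper_open();hold(.2);s=state();print(s["finger_gap"],s["time"])
move_l([*plate,.27],.2)
im=get_image("scene");cv2.imwrite("pics/s2.png",im["frame"]);W=pts(im)
m=(W[...,2]>.170)&(W[...,2]<.19)&(np.hypot(W[...,0]-plate[0],W[...,1]-plate[1])<.06)
P=W[m];print(m.sum(),np.nanmedian(P,0), [np.round(q,4) for q in cv2.minEnclosingCircle((P[:,:2]).astype(np.float32))] if m.any() else 0,state()["time"])
E
```

```text
0.05411690817836234 29.98781383037567
0.053957098084972725 [ 0.8676525  -0.37764838 -3.7968832 ] 6.9917
set 0.13799999999999998 [0.51468913 0.05325573 0.13914325] [-2.55537418 -0.24095477  6.31510952]
0.08797257095738034 12.3333
272 [0.51893519 0.0492824  0.17877632] [array([0.5173, 0.0515]), np.float64(0.0292)] 13.1917
```

View pics/s2.png

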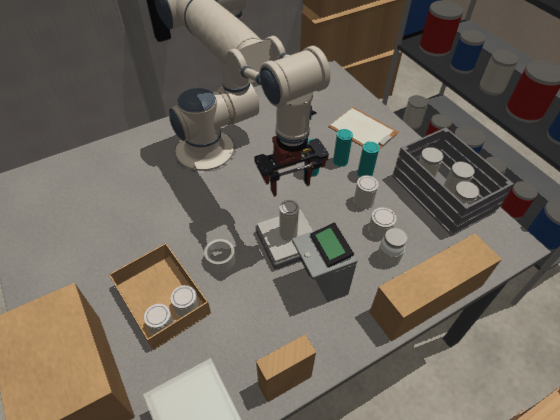

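The can stands upright on the plate at px (289,220), within 4 mm of centre. Next is the switch.

```bash
python3 - <<'E'
from h import *
move_l([.50,-.05,.36],.3)
close()
o=tool(d,-v)
pa=bar-.06*n-.10*d
move_to(list(pa+[0,-.03,.10]),o)
move_l(list(pa),.25)
move_l(list(bar-.06*n),.2)
im=get_image("side");cv2.imwrite("pics/s3.png",im["frame"][100:320,80:380])
move_l(list(bar-.028*n),.1)
hold(.2);f0=np.mean([state()["ft_force"] for _ in range(3)],0)
for off in np.arange(.027,.016,-.001):
    move_l(list(bar-off*n),.03);hold(.05);s=state();g=-(s["ft_force"]-f0)@n
    print(round(off,4),round(g,2),np.round((s["ee_pos"]-bar)@n,4))
    if g>1.2: break
print(s["time"])
E
```

```text
0.027 -0.03 -0.0272
0.026 0.2 -0.0259
0.025 -0.95 -0.025
0.024 0.03 -0.0239
0.023 0.23 -0.023
0.022 0.43 -0.022
0.021 0.91 -0.021
0.02 -1.1 -0.02
0.019 0.59 -0.019
0.018 1.51 -0.0184
21.375
```

View pics/s3.png

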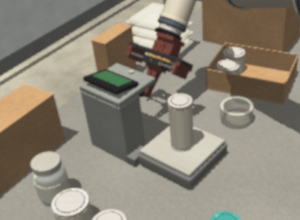

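The side crop shows the gripper tilted under the lip at (150,90) and the can upright at (180,120). Contact came at 18 mm, as predicted, so I'll push in.

```bash
python3 - <<'E'
from h import *
f0=None
for off in np.arange(.017,.0055,-.001):
    move_l(list(bar-off*n),.03);hold(.08)
    s=state();g=-s["ft_force"]@n
    if f0 is None:f0=g-1.5
    print(round(off,4),round(g-f0,2),np.round((s["ee_pos"]-bar)@n,4),np.round(s["ft_force"],1))
    if g-f0>9: break
hold(.6)
im=get_image("side");cv2.imwrite("pics/s4.png",cv2.resize(im["frame"][140:290,150:310],(640,600),interpolation=3))
s=state();print(s["time"],np.round(s["ft_force"],1),s["ee_pos"]-bar)
E
```

```text
0.017 1.5 -0.0172 [-0.2 -2.5 -1.7]
0.016 0.17 -0.016 [-0.4 -1.2 -1.1]
0.015 0.6 -0.015 [-0.8 -1.  -2. ]
0.014 1.33 -0.014 [-0.5 -1.5 -2.6]
0.013 2.37 -0.0131 [ 0.  -2.3 -3.3]
0.012 3.31 -0.012 [-0.3 -3.4 -3.4]
0.011 2.42 -0.0111 [-1.7 -1.9 -3.5]
0.01 3.8 -0.0103 [-1.2 -3.2 -4.3]
0.009 6.69 -0.0102 [-2.1 -5.4 -6.1]
0.008 9.02 -0.0101 [-1.5 -8.2 -6.4]
25.3583 [-2.3 -8.3 -6.8] [-0.00106392 -0.00764749 -0.00653437]
```

View pics/s4.png

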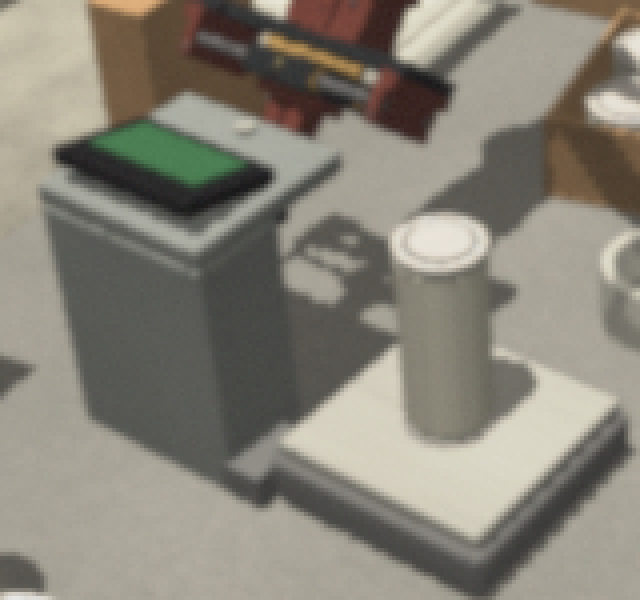

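The arm stalled at exactly 8 mm of travel with a 10 N reaction, so the switch is at its stop. The can at (440,330) stands untouched. Now withdraw, regrasp and place in the tray.

```bash
python3 - <<'E'
from h import *
move_l(list(bar-.06*n),.1)
move_l(list(bar-.06*n-.10*d),.25)
move_l([.56,-.15,.36],.3)
gripper_open()
move_to([.50,-.05,.36],down(82.7))
move_l([*plate,.30],.3)
move_l([*plate,.1385],.15)
close();s=state();print(s["finger_gap"],s["finger_force"],s["time"])
move_l([*plate,.29],.2)
move_l([*free,.27],.3,down(30))
s=state();print(s["finger_gap"],s["time"],s["ee_pos"])
move_l([*free,.112],.15);hold(.2)
f0=np.mean([state()["ft_force"] for _ in range(3)],0)
for z in np.arange(.106,.080,-.0015):
    move_l([*free,z],.03);s=state()
    if (s["ft_force"]-f0)[2]>2.5: break
print("set",z,s["ee_pos"],s["ft_force"]-f0)
im=get_image("scene");cv2.imwrite("pics/s5.png",im["frame"])
print(s["time"])
E
```

```text
0.05377145632633246 29.993616342544556 32.5333
0.05367925535047851 35.0083 [ 0.45077505 -0.36431188  0.27036582]
set 0.09099999999999998 [ 0.45052308 -0.36563822  0.09255213] [-2.09754477  0.84155149  8.61918708]
39.2583
```

Contact at 0.0926 m is the height expected for the tray floor, so I'll release.

```bash
python3 - <<'E'
from h import *
gripper_open();hold(.2)
move_l([*free,.27],.2);hold(.3)
im=get_image("scene");cv2.imwrite("pics/s6.png",im["frame"]);W=pts(im)
m=(W[...,2]>.125)&(W[...,2]<.14)&(np.hypot(W[...,0]-free[0],W[...,1]-free[1])<.06)
P=W[m];print(m.sum(),np.nanmedian(P,0),[np.round(q,4) for q in cv2.minEnclosingCircle((P[:,:2]).astype(np.float32))] if m.any() else 0,free,state()["time"])
E
```

```text
316 [ 0.45531231 -0.36734587  0.13306615] [array([ 0.4522, -0.3677]), np.float64(0.0302)] [ 0.45037561 -0.36541689] 41.6083
```

View pics/s6.png

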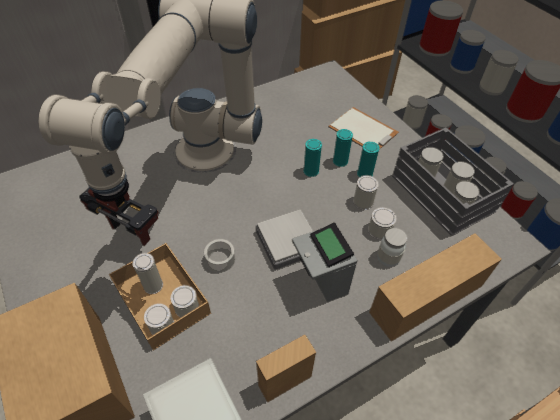

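The can stands upright in the near half of the tray at px (148,275). Nothing else has moved and the gripper is clear.

```bash
python3 -c "
from h import *
print(job_done(),state()['time'])"
```

```text
the job is handed in; nothing more can be done
the job is handed in; nothing more can be done
```

The tall can was set on the plate, the record switch was pushed to its stop and released, the can now stands in the near half of the tray, and the job is handed in; no verdict was returned.

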